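# Snap in the cassette and click the start key

### The arm

A 6-joint arm with a two-finger parallel gripper is mounted at the origin on the work surface. World frame = base frame: x ahead of the robot, y to its left, z up, the work surface at z = 0. Lengths are in m, angles in rad, forces in N, time in s.
With the tool pointing down it reaches from about 0.15 to 0.775 m from the base axis. Payload 6.1 kg.
Tool frame: the origin (TCP) lies at the centre of the arm's flange, where the gripper is bolted on; the fingertips stand 173 mm ahead of it and the grasp point (between the pads) lies ahead of it (hold_point_z is the z of the grasp point in the tool frame, in m); z points along the fingers, y is the line along which they close (so a half turn about z gives the same grasp; the last joint's range is limited). The gripper opens to 85 mm and grips with 20 to 120 N. Pads are 22 mm wide; open, the fingers measure 114 mm over their backs; the gripper's body (76 mm by 85 mm) begins 54 mm behind the grasp point. The pads swing forward as they close: fully open they stand 13 mm farther back than shut.
Start: joints at [-1.176, 0.126, -0.04, 1.405, 0, 1.571], TCP at [0.202, -0.485, 0.405] pointing down, gripper open.
Joint ranges: [-2.72, 2.72], [-0.95, 1.95], [-1.27, 1.35], [-1.78, 2.02], [-1.46, 1.47], [-3.14, 3.14]. Speed limits (rad/s): [2.39, 2.39, 3.01, 3.14, 3.14, 3.14].

### API

Orientations are given as a rotation vector (axis times angle).
In Python, from rig import * gives the robot as it stands.
- The arm moves only by the tool step_arm, never from a script. Its argument "moves" is a list of rows, each a list of 7 numbers: the shift along the tool's x, y, z in mm, then the turn, a rotation vector about the tool's x, y, z in degrees, then the opening in per cent of the stroke, from 0 (shut) to 100 (fully open). A call has 1 to 5 rows; each row is the pose to reach, as a shift and turn from the pose commanded when the call began, along the tool's axes at that moment; what a row does not reach only later rows make up. A row lasts 1/12 s, in which the tool goes at most 41.7 mm and 7.16 degrees, less where a joint would pass 70% of its speed; a pose out of reach is approached as far as the arm can. A call with a gripper value outside its range is refused whole. The fingers move at their own pace and stop on an object; the grip force is fixed at half the most. Time passes only in rows, so rows that repeat a pose let the fingers close. It gives the time, the measured TCP pose, the force, the opening and the grip force at its end, in the units of the state.
- sense(): the state, without advancing time (a new reading comes with each control period).
- get_image(name): name is "scene" or "top" or "wrist"; returns the picture (400x640x3 uint8, red, green, blue); there is no depth.
- get_calibration(name): a dict with "fx", "fy", "cx", "cy" (pixels), "T" (4x4, takes a point from camera to world coordinates); the wrist camera has in their place "hand_eye" (4x4, takes a point from camera to tool coordinates, whose origin is the TCP and whose axes are the flange's). Camera axes: x right, y up, looking along -z (the intrinsics and any distortion apply to the point x, -y, -z); pixel columns grow to the right and rows downward; lengths in m; the calibration is good to about 2 mm. A picture is of the moment at which its call begins: read the wrist's pose just before it. get_calibration takes no time and is no camera call.
- close_job(): hands the job in; it is judged then, once.
The state is a dict: "time": time; "qpos": joint angles; "qd": joint speeds; "joint_efforts": joint torques, N m; "tcp_pos": TCP position; "tcp_rot": TCP orientation; "ft_force": force on the tool from outside, world axes, zero at the start; "moment": the same for the moment, N m; "grip_width": finger opening in m; "finger_force": force on a finger pad.
Only numpy, scipy, OpenCV 4.12 (cv2) and the standard library are available. Lean on these libraries where they do the work, as an engineer would, in place of code of your own. Each camera call takes 0.05 s, during which the arm holds its last target. There are 200 camera calls.

### The job

Pick up the standing pusher and with its foot press the cassette straight down in its dock until it snaps fully home, keeping the gripper itself off the cassette; stand the pusher upright on the bench again. With the cassette home, press the large start key of the keypad only until you feel its click (the force drops), no further, and let it come up again. Do not press the two small keys and leave everything else where it stands.

Things in the scene. Friction and masses are not known exactly. Their poses are not given: they have to be found in the camera images.
- pusher: Loose hand pusher, 140 g, standing upright on the bench. Aluminium foot: disc 32 mm in diameter, 12 mm high, flat underneath. Above it a round white plastic stem 22 mm in diameter, from 12 to 116 mm height, then a 26 mm rim up to 120 mm. Origin: centre of the foot's underside; z along the stem, upward when it stands. Grip the stem from above, 75 to 100 mm over the underside. Any bare place on the bench will do to stand it back, within 5 deg of upright.
- dock: Cassette dock fixed to the bench: white block 120 x 100 x 50 mm (x, y, z), heavy, does not move. Origin: centre of its underside; z up. A square well, 53 mm across, 36 mm deep and open at the top, lies 18 mm from the centre towards the block's -x side. Dock and keypad may stand on either side of the bench, turned.
- well_mouth (a point): Centre of the square mouth of the dock's well, level with the dock's top (50 mm over the bench). Axes as the dock's.
- cassette_top (a point): Centre of the flat top of the grey square cassette (50 x 50 x 12 mm) in the well; it goes down with the cassette. At the start it is 16 mm below the dock's top (34 mm over the bench); fully home it is 24 mm below (26 mm over the bench).
- cassette (a joint): How far the cassette has gone down, m: 0 at the start, 0.008 fully home. It resists with a force that rises to about 10 N at 2.5 mm, falls to nothing at 6 mm, then it snaps in by itself and stays home. The bottom, at 8 mm, is hard. Only the pusher may touch it, not the gripper.
- keypad: Keypad console fixed to the bench: white box 110 x 160 x 40 mm (x, y, z) with a black top panel, a small screen and three round grey keys. Origin: centre of its underside; z up. The start key is centred at y = -42 mm, x = 0; the two small keys (18 mm in diameter, only 6 mm above the panel) at x = -22 mm, y = +14 and +50 mm; they are not to be pressed.
- start_top (a point): Centre of the flat top of the start key, the single large key: 30 mm in diameter, standing 16 mm above the panel (56 mm over the bench) when not pressed. It goes down with the key.
- start_key (a joint): How far the start key is pressed, m: 0 up. Long-travel sealed dome for gloved hands: the force starts at about 3 N, rises to its peak of 8 N at 1.5 mm, drops through the click to 3 N at 4.6 mm, then rises again to 7 N at 6 mm and 16 N at 7 mm. It has clicked beyond 2.5 mm; beyond 7 mm it is over-pressed, which creases the dome. Springs up when released.
- mid_key (a joint): Press of the small key nearer the start key, m: 0 up, 0.004 down. Pressed if beyond 2 mm. Leave it alone.
- left_key (a joint): Press of the small key farther from the start key, m: 0 up, 0.004 down. Pressed if beyond 2 mm. Leave it alone.
- tube_rack: Bystander: loose blue tube rack, 60 x 160 mm, with red-capped tubes, 76 mm high in all. Origin: centre of its underside, long side along y.
- reagent: Bystander: loose white bottle with a blue cap, 60 mm in diameter, 100 mm high. Origin: centre of its underside.
- jar: Bystander: loose amber jar with a black lid, 56 mm in diameter, 70 mm high. Origin: centre of its underside.
- spare_cassette: Bystander: a spare grey cassette like the one in the dock, 50 x 50 x 12 mm, lying loose on the bench; not needed. Origin: centre of its underside.

How it is judged:
By the outcome, as a careful person would: the job done as asked, in the order asked, and still so for the second after the job is handed in, with the robot touching nothing.
It also fails if it takes over 64 s, if anything falls off the work surface, if the arm or the gripper's body presses on something with over 40 N, if the wrist force passes 120 N, or if a joint passes its speed limit or range.

## Working session

There is one attempt and no reset: what is moved stays moved. The work goes in short steps, Python scripts to look and compute and a tool call to move; the robot and the scene stay as the last step left them, time stands still between calls to the robot, and variables do not carry over. Pictures are saved under pics/ and viewed, at most 10 in all, crops included, and the job is handed in when it is done.

Besides the shell and the picture viewer there is one more tool, called after ">>>" as name(argument=value, ...), one argument or row to a line, values as JSON. step_arm: Moves the arm, as the interface text tells. Its arguments: {"type":"object","properties":{"moves":{"type":"array"}},"required":["moves"]}

```bash
mkdir -p pics; python3 - <<'E'
from rig import *
import cv2
s=sense();print(s)
for n in("top","scene"):
    cv2.imwrite(f"pics/{n}0.png",get_image(n)[:,:,::-1]);print(n,get_calibration(n))
print(get_calibration("wrist"))
try: print(hold_point_z)
except Exception as e: print(e)
E
ls
```

```text
{'time': 0.0, 'qpos': array([-1.17602030e+00,  1.26381092e-01, -4.06120978e-02,  1.40539139e+00,
        1.01981692e-05,  1.57079007e+00]), 'qd': array([-0.00078359, -0.00114426,  0.00196678, -0.00179708,  0.00054993,
        0.00118413]), 'joint_efforts': array([-6.64914223e-04, -4.35916650e+01,  3.52922666e+01,  1.72165042e-02,
       -2.43248941e-07, -7.65291190e-06]), 'tcp_pos': array([ 0.20186667, -0.48449736,  0.4039258 ]), 'tcp_rot': array([-3.07905861e+00, -6.15797569e-01,  4.73304262e-04]), 'ft_force': array([1.24516189, 0.57404743, 0.52013372]), 'moment': array([-0.0411565 , -0.0114914 ,  0.01834923]), 'finger_force': 0.0, 'grip_width': 0.08559782877739255}
top {'fx': 404.22232006870115, 'fy': 404.22232006870115, 'cx': 319.8901776599506, 'cy': 205.97012837968686, 'T': array([[ 0.02155129,  0.99829978, -0.05415795,  0.47340236],
       [-0.99954094,  0.02266856,  0.02010088,  0.01005871],
       [ 0.02129438,  0.05369988,  0.99833004,  0.95548502],
       [ 0.        ,  0.        ,  0.        ,  1.        ]])}
scene {'fx': 504.0715078792495, 'fy': 504.0715078792495, 'cx': 321.92772053598014, 'cy': 196.39681520121266, 'T': array([[ 0.57592688, -0.6473478 ,  0.49924848,  1.15387851],
       [ 0.81730472,  0.46933334, -0.33427414, -0.39584387],
       [-0.01792233,  0.60055561,  0.79938211,  1.05992254],
       [ 0.        ,  0.        ,  0.        ,  1.        ]])}
{'fx': 322.391051353521, 'fy': 322.391051353521, 'cx': 318.17310634902066, 'cy': 196.70717111001952, 'hand_eye': array([[-1.57519802e-05,  9.53288445e-01,  3.02061485e-01,
         7.80896808e-02],
       [ 9.99999742e-01,  2.32118224e-04, -6.80403344e-04,
        -9.19124484e-04],
       [-7.18734621e-04,  3.02061396e-01, -9.53288202e-01,
         3.05062491e-02],
       [ 0.00000000e+00,  0.00000000e+00,  0.00000000e+00,
         1.00000000e+00]])}
0.1547
pics
```

View pics/top0.png

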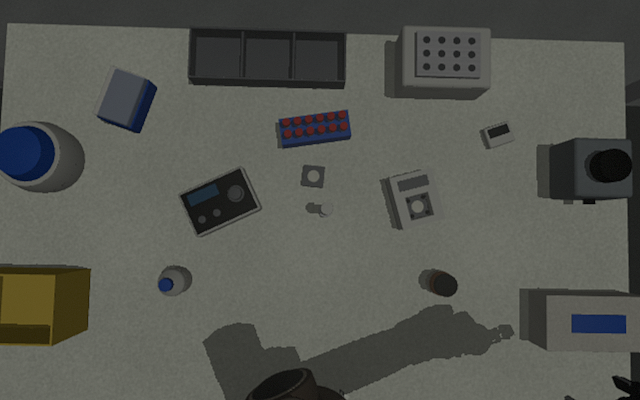

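View pics/scene0.png

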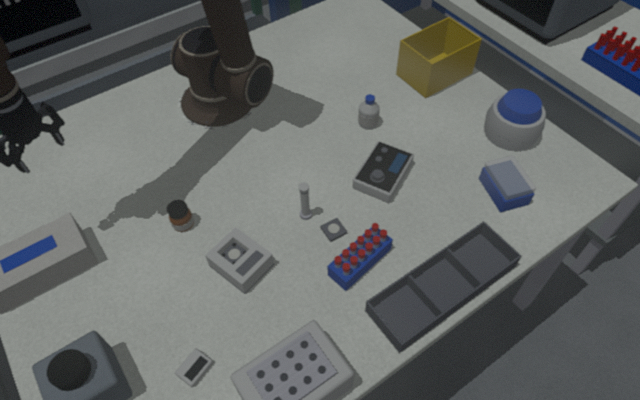

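```bash
cat > h.py <<'E'
from rig import *
import numpy as np, cv2
from scipy.spatial.transform import Rotation as R
def cam(n,s=None):
    c=get_calibration(n)
    if n=="wrist":
        s=s or sense();T=np.eye(4);T[:3,:3]=R.from_rotvec(s['tcp_rot']).as_matrix();T[:3,3]=s['tcp_pos'];c['T']=T@c['hand_eye']
    return c
def w(n,u,v,z,s=None):
    c=cam(n,s);d=c['T'][:3,:3]@[(u-c['cx'])/c['fx'],-(v-c['cy'])/c['fy'],-1];o=c['T'][:3,3]
    return o+d*(z-o[2])/d[2]
def tool(p,s=None):
    "world point in tool axes, mm, from TCP"
    s=s or sense();return 1000*R.from_rotvec(s['tcp_rot']).inv().apply(np.array(p)-s['tcp_pos'])
def px(n,p,s=None):
    c=cam(n,s);q=c['T'][:3,:3].T@(np.array(p)-c['T'][:3,3]);return c['cx']-c['fx']*q[0]/q[2],c['cy']+c['fy']*q[1]/q[2]
E
python3 - <<'E'
from h import *
for n,u,v,z in [("top",236,193,.056),("scene",377,175,.056),("top",202,219,.046),("top",217,212,.046),("top",418,206,.034),("scene",234,255,.034),("scene",306,215,0),("scene",304,186,.12),("top",318,210,.0),("top",312,209,.12),("top",313,176,.012),("top",314,128,.06)]: print(n,u,v,w(n,u,v,z).round(3))
a=cv2.imread("pics/top0.png")[140:240,170:450];b=cv2.imread("pics/scene0.png")[130:290,200:420]
cv2.imwrite("pics/c.png",np.vstack([cv2.resize(a,(784,280),interpolation=2),cv2.resize(cv2.resize(b,None,fx=2,fy=2,interpolation=2)[:320],(784,320))]))
E
```

```text
top 236 193 [0.547 0.179 0.056]
scene 377 175 [0.554 0.178 0.056]
top 202 219 [0.488 0.255 0.046]
top 217 212 [0.504 0.222 0.046]
top 418 206 [ 0.528 -0.234  0.034]
scene 234 255 [ 0.533 -0.233  0.034]
scene 306 215 [ 0.517 -0.02   0.   ]
scene 304 186 [ 0.517 -0.019  0.12 ]
top 318 210 [ 0.516 -0.005  0.   ]
top 312 209 [0.512 0.009 0.12 ]
top 313 176 [0.595 0.009 0.012]
top 314 128 [0.697 0.009 0.06 ]
```

View pics/c.png

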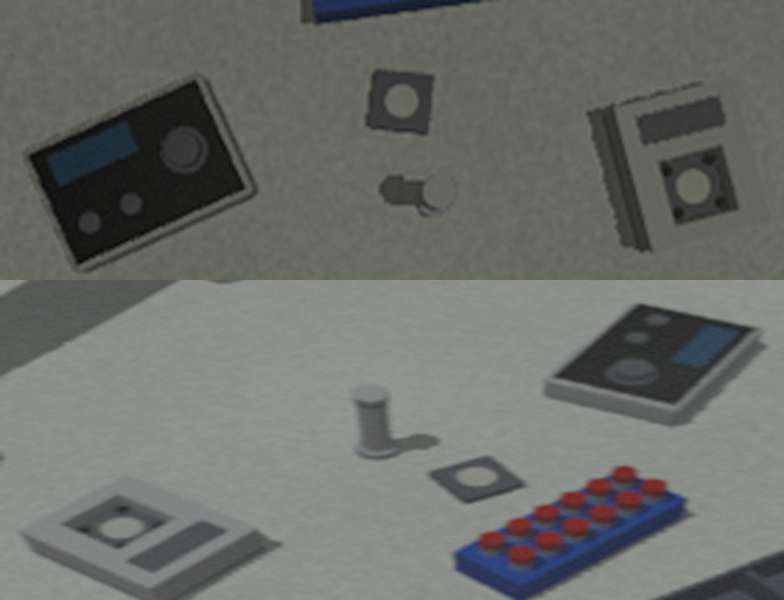

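```bash
python3 - <<'E'
from h import *
for n,u,v,z in [("top",326.8,208.6,.12),("top",234.6,193.2,.056),("top",417.5,206.4,.034)]: print(w(n,u,v,z).round(4))
print(tool([.515,-.020,.404]).round(1))
E
```

```text
[ 0.5136 -0.0212  0.12  ]
[0.5463 0.1821 0.056 ]
[ 0.5275 -0.2325  0.034 ]
[ 4.677e+02 -3.084e+02  4.000e-01]
```

>>> step_arm(
  moves=[
    [34,-22,0,0,0,0,100],
    [68,-45,0,0,0,0,100],
    [102,-67,0,0,0,0,100],
    [136,-90,0,0,0,0,100],
    [170,-112,0,0,0,0,100],
  ],
)

```text
time: 0.52
tcp_pos: [0.3161, -0.3141, 0.4044]
tcp_rot: [-3.08, -0.615, 0.0]
ft_force: [1.8, -0.8, 0.5]
grip_width: 0.0852
finger_force: 0.0
```

>>> step_arm(
  moves=[
    [34,-22,0,0,0,0,100],
    [68,-45,0,0,0,0,100],
    [102,-67,0,0,0,0,100],
    [136,-90,0,0,0,0,100],
    [170,-112,0,0,0,0,100],
  ],
)

```text
time: 0.93
tcp_pos: [0.4301, -0.145, 0.4046]
tcp_rot: [-3.081, -0.616, 0.0]
ft_force: [1.0, -1.3, -0.7]
grip_width: 0.0854
finger_force: 0.0
```

>>> step_arm(
  moves=[
    [34,-22,0,0,0,-7,100],
    [68,-45,0,0,0,-14,100],
    [102,-67,0,0,0,-21,100],
    [128,-84,0,0,0,-28,100],
    [128,-84,0,0,0,-35,100],
  ],
)

```text
time: 1.35
tcp_pos: [0.5179, -0.0163, 0.4035]
tcp_rot: [-2.743, -1.529, -0.0]
ft_force: [-0.7, -1.0, 0.1]
grip_width: 0.085
finger_force: 0.0
```

>>> step_arm(
  moves=[
    [0,0,0,0,0,-7,100],
    [0,0,0,0,0,-14,100],
    [0,0,0,0,0,-21,100],
    [0,0,0,0,0,-28,100],
    [0,0,0,0,0,-28,100],
  ],
)

```text
time: 1.77
tcp_pos: [0.5154, -0.0202, 0.4042]
tcp_rot: [-2.301, -2.138, 0.001]
ft_force: [0.7, -0.0, -0.4]
grip_width: 0.0856
finger_force: 0.0
```

```bash
python3 - <<'E'
from h import *
s=sense();im=get_image("wrist")
cv2.imwrite("pics/w1.png",im[:,:,::-1])
for z in(.12,0):print(px("wrist",[.515,-.021,z],s))
E
```

```text
(np.float64(317.56944693733226), np.float64(195.24828083297592))
(np.float64(317.81549015078474), np.float64(164.8878780676658))
```

View pics/w1.png

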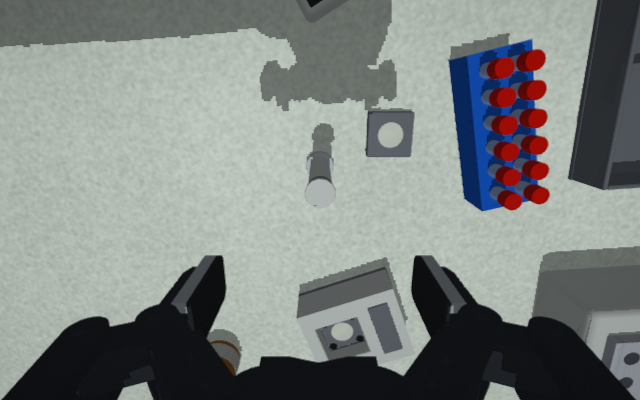

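```bash
python3 - <<'E'
from h import *
s=sense()
p=w("wrist",319.5,192.5,.12);print(p,w("wrist",320,163,0),w("wrist",342,331,.034),w("wrist",342,331,.035))
print(tool([*p[:2],.088+hold_point_z if 'hold_point_z' in globals() else .088+.1547]))
E
```

```text
[ 0.51677038 -0.01884459  0.12      ] [ 0.51775807 -0.01902348  0.        ] [ 0.52933349 -0.2309952   0.034     ] [ 0.52931153 -0.2301448   0.035     ]
[  1.49937955   1.37334471 161.59755838]
```

>>> step_arm(
  moves=[
    [2,1,38,0,0,0,100],
    [2,1,76,0,0,0,100],
    [2,1,114,0,0,0,100],
    [2,1,145,0,0,0,100],
    [2,1,162,0,0,0,100],
  ],
)

```text
time: 2.23
tcp_pos: [0.515, -0.0184, 0.2386]
tcp_rot: [-2.306, -2.128, 0.006]
ft_force: [0.2, -0.1, -0.5]
grip_width: 0.0852
finger_force: 0.0
```

>>> step_arm(
  moves=[
    [0,0,0,0,0,0,20],
    [0,0,0,0,0,0,15],
    [0,0,0,0,0,0,10],
    [0,0,0,0,0,0,5],
    [0,0,0,0,0,0,5],
  ],
)

```text
time: 2.65
tcp_pos: [0.5173, -0.0184, 0.2445]
tcp_rot: [2.304, 2.133, 0.003]
ft_force: [-0.0, 0.4, 0.2]
grip_width: 0.0253
finger_force: 0.0
```

>>> step_arm(
  moves=[
    [0,0,0,0,0,0,0],
    [0,0,0,0,0,0,0],
    [0,0,0,0,0,0,0],
    [0,0,0,0,0,0,0],
    [0,0,0,0,0,0,0],
  ],
)

```text
time: 3.07
tcp_pos: [0.5169, -0.0184, 0.2444]
tcp_rot: [2.304, 2.133, 0.003]
ft_force: [-2.3, -0.7, 5.9]
grip_width: 0.021
finger_force: 58.4
```

>>> step_arm(
  moves=[
    [0,0,-15,0,0,0,0],
    [0,0,-45,0,0,0,0],
    [0,0,-75,0,0,0,0],
    [0,0,-90,0,0,0,0],
    [0,0,-90,0,0,0,0],
  ],
)

```text
time: 3.48
tcp_pos: [0.5176, -0.0184, 0.3374]
tcp_rot: [2.301, 2.131, 0.008]
ft_force: [0.9, -0.5, -1.3]
grip_width: 0.021
finger_force: 58.8
```

>>> step_arm(
  moves=[
    [-20,3,0,0,0,0,0],
    [-55,7,0,0,0,0,0],
    [-90,12,0,0,0,0,0],
    [-125,17,0,0,0,0,0],
    [-155,21,0,0,0,0,0],
  ],
)

```text
time: 3.9
tcp_pos: [0.5255, -0.1763, 0.3318]
tcp_rot: [-2.305, -2.134, 0.001]
ft_force: [-0.5, 0.6, -0.6]
grip_width: 0.0209
finger_force: 58.8
```

>>> step_arm(
  moves=[
    [-25,3,0,0,0,0,0],
    [-45,6,0,0,0,0,0],
    [-55,7,0,0,0,0,0],
    [-55,7,0,0,0,0,0],
    [-55,7,0,0,0,0,0],
  ],
)

```text
time: 4.32
tcp_pos: [0.5283, -0.2297, 0.332]
tcp_rot: [-2.304, -2.133, 0.0]
ft_force: [0.5, 0.0, -1.3]
grip_width: 0.0209
finger_force: 58.8
```

```bash
python3 - <<'E'
from h import *
s=sense();im=get_image("wrist");print(s['tcp_pos'],s['ft_force'])
a=get_image("top")[140:260,380:460];b=get_image("scene")[130:290,160:320]
cv2.imwrite("pics/w2.png",np.hstack([cv2.resize(im,(640,400)),cv2.resize(b,(160,160)), ])[:,:,::-1] if 0 else np.vstack([im[:,:,::-1],np.hstack([cv2.resize(a,(133,200)),cv2.resize(b,(200,200)),np.zeros((200,307,3),np.uint8)])[:,:,::-1]]))
print(px("wrist",[.5293,-.231,.034],s),px("wrist",[s['tcp_pos'][0],s['tcp_pos'][1],.034],s))
E
```

```text
[ 0.52830003 -0.22969623  0.33198104] [ 0.54181176  0.02637129 -1.30977209]
(np.float64(319.36021812613563), np.float64(191.23018884465552)) (np.float64(318.09246429613125), np.float64(189.8744411296631))
```

View pics/w2.png

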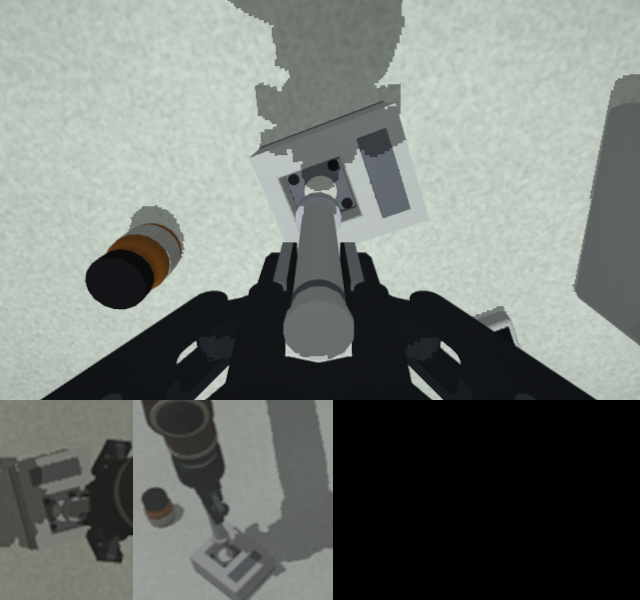

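>>> step_arm(
  moves=[
    [-1.5,2,0,0,0,0,0],
    [-1.5,2,15,0,0,0,0],
    [-1.5,2,30,0,0,0,0],
    [-1.5,2,42,0,0,0,0],
    [-1.5,2,50,0,0,0,0],
  ],
)

```text
time: 4.88
tcp_pos: [0.5303, -0.2306, 0.2815]
tcp_rot: [-2.303, -2.136, 0.001]
ft_force: [0.4, -0.2, -0.2]
grip_width: 0.021
finger_force: 58.9
```

>>> step_arm(
  moves=[
    [0,0,0,0,0,0,0],
    [0,0,1,0,0,0,0],
    [0,0,2,0,0,0,0],
    [0,0,3,0,0,0,0],
    [0,0,4,0,0,0,0],
  ],
)

```text
time: 5.3
tcp_pos: [0.5306, -0.2316, 0.2794]
tcp_rot: [2.304, 2.134, 0.001]
ft_force: [0.0, -0.8, -0.9]
grip_width: 0.0209
finger_force: 58.9
```

>>> step_arm(
  moves=[
    [0,0,1,0,0,0,0],
    [0,0,2,0,0,0,0],
    [0,0,2,0,0,0,0],
  ],
)

```text
time: 5.55
tcp_pos: [0.5306, -0.2317, 0.2774]
tcp_rot: [2.304, 2.134, 0.001]
ft_force: [1.0, 1.3, 2.9]
grip_width: 0.0212
finger_force: 59.9
```

>>> step_arm(
  moves=[
    [0,0,1,0,0,0,0],
    [0,0,2,0,0,0,0],
    [0,0,2,0,0,0,0],
  ],
)

```text
time: 5.8
tcp_pos: [0.5313, -0.2317, 0.2759]
tcp_rot: [2.302, 2.133, 0.004]
ft_force: [2.7, 0.4, 7.3]
grip_width: 0.021
finger_force: 60.5
```

>>> step_arm(
  moves=[
    [0,0,1,0,0,0,0],
    [0,0,2,0,0,0,0],
    [0,0,2,0,0,0,0],
  ],
)

```text
time: 6.05
tcp_pos: [0.5309, -0.2317, 0.2734]
tcp_rot: [2.303, 2.134, 0.002]
ft_force: [1.1, -0.5, 2.2]
grip_width: 0.0209
finger_force: 60.1
```

>>> step_arm(
  moves=[
    [0,0,1,0,0,0,0],
    [0,0,1,0,0,0,0],
  ],
)

```text
time: 6.22
tcp_pos: [0.53, -0.2314, 0.2709]
tcp_rot: [-2.304, -2.134, 0.001]
ft_force: [0.0, 0.4, -1.6]
grip_width: 0.0209
finger_force: 59.8
```

>>> step_arm(
  moves=[
    [0,0,0.5,0,0,0,0],
    [0,0,1,0,0,0,0],
    [0,0,1,0,0,0,0],
  ],
)

```text
time: 6.47
tcp_pos: [0.5301, -0.2315, 0.2704]
tcp_rot: [-2.304, -2.134, 0.001]
ft_force: [-1.2, -0.2, -0.7]
grip_width: 0.0208
finger_force: 60.0
```

>>> step_arm(
  moves=[
    [0,0,0.5,0,0,0,0],
    [0,0,1,0,0,0,0],
    [0,0,1,0,0,0,0],
  ],
)

```text
time: 6.72
tcp_pos: [0.5307, -0.2318, 0.2704]
tcp_rot: [2.304, 2.134, 0.001]
ft_force: [0.3, -1.3, 3.6]
grip_width: 0.021
finger_force: 60.3
```

>>> step_arm(
  moves=[
    [0,0,-12,0,0,0,0],
    [0,0,-35,0,0,0,0],
    [0,0,-63,0,0,0,0],
    [0,0,-63,0,0,0,0],
  ],
)

```text
time: 7.05
tcp_pos: [0.5312, -0.2319, 0.3374]
tcp_rot: [2.3, 2.131, 0.004]
ft_force: [0.9, -0.5, 0.3]
grip_width: 0.0206
finger_force: 59.9
```

```bash
python3 - <<'E'
from h import *
s=sense();im=get_image("wrist");print(s['tcp_pos'],s['ft_force'])
cv2.imwrite("pics/w3.png",cv2.resize(im[100:300,200:460,::-1],None,fx=2,fy=2))
E
```

```text
[ 0.53116336 -0.23189535  0.33744083] [ 0.87677106 -0.47926338  0.26529881]
```

View pics/w3.png

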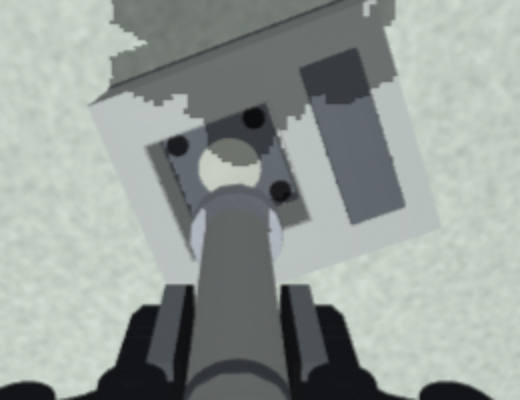

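The cassette sits visibly deeper in the well, its circle now at crop pixel (229,168), so it is home. I'll put the pusher back where it stood.

>>> step_arm(
  moves=[
    [20,-3,0,0,0,0,0],
    [55,-7,0,0,0,0,0],
    [90,-12,0,0,0,0,0],
    [125,-17,0,0,0,0,0],
    [155,-21,0,0,0,0,0],
  ],
)

```text
time: 7.52
tcp_pos: [0.5205, -0.0737, 0.3311]
tcp_rot: [-2.303, -2.133, 0.002]
ft_force: [0.0, 0.6, -1.4]
grip_width: 0.021
finger_force: 59.9
```

>>> step_arm(
  moves=[
    [25,-4,0,0,0,0,0],
    [45,-7,0,0,0,0,0],
    [56,-9,0,0,0,0,0],
    [56,-9,0,0,0,0,0],
    [56,-9,20,0,0,0,0],
  ],
)

```text
time: 7.93
tcp_pos: [0.5175, -0.0187, 0.315]
tcp_rot: [2.301, 2.134, 0.005]
ft_force: [1.8, 0.1, -0.9]
grip_width: 0.0207
finger_force: 59.9
```

>>> step_arm(
  moves=[
    [0,0,25,0,0,0,0],
    [0,0,45,0,0,0,0],
    [0,0,60,0,0,0,0],
    [0,0,67,0,0,0,0],
    [0,0,67,0,0,0,0],
  ],
)

```text
time: 8.35
tcp_pos: [0.5163, -0.0198, 0.2451]
tcp_rot: [-2.305, -2.133, 0.002]
ft_force: [0.5, -0.8, -0.3]
grip_width: 0.0212
finger_force: 59.9
```

>>> step_arm(
  moves=[
    [0,0,1,0,0,0,0],
    [0,0,2,0,0,0,0],
    [0,0,2,0,0,0,0],
  ],
)

```text
time: 8.6
tcp_pos: [0.5167, -0.0195, 0.2444]
tcp_rot: [2.305, 2.133, -0.0]
ft_force: [-3.0, -1.4, 4.7]
grip_width: 0.0208
finger_force: 60.7
```

>>> step_arm(
  moves=[
    [0,0,0,0,0,0,35],
    [0,0,0,0,0,0,60],
    [0,0,0,0,0,0,100],
    [0,0,0,0,0,0,100],
    [0,0,0,0,0,0,100],
  ],
)

```text
time: 9.02
tcp_pos: [0.5166, -0.0189, 0.2436]
tcp_rot: [-2.305, -2.135, 0.0]
ft_force: [0.4, 0.3, -0.5]
grip_width: 0.0765
finger_force: 0.0
```

>>> step_arm(
  moves=[
    [0,0,0,0,0,0,100],
    [0,0,-20,0,0,0,100],
    [0,0,-55,0,0,0,100],
    [0,0,-90,0,0,0,100],
    [0,0,-120,0,0,0,100],
  ],
)

```text
time: 9.43
tcp_pos: [0.5164, -0.0188, 0.3657]
tcp_rot: [2.304, 2.135, 0.001]
ft_force: [0.9, -0.1, 0.6]
grip_width: 0.0855
finger_force: 0.0
```

```bash
python3 - <<'E'
from h import *
print(tool([.547,.180,.36]))
E
```

```text
[200.55971471  15.34949395   5.66448716]
```

>>> step_arm(
  moves=[
    [30,2,0,0,0,0,100],
    [70,5,0,0,0,0,60],
    [110,8,0,0,0,0,0],
    [145,11,0,0,0,0,0],
    [175,13,0,0,0,0,0],
  ],
)

```text
time: 9.85
tcp_pos: [0.543, 0.1569, 0.3637]
tcp_rot: [2.304, 2.136, 0.001]
ft_force: [0.2, -0.6, 0.3]
grip_width: 0.0385
finger_force: 0.0
```

>>> step_arm(
  moves=[
    [20,2,0,0,0,0,0],
    [25,2,0,0,0,0,0],
    [25,2,0,0,0,0,0],
    [25,2,0,0,0,0,0],
    [25,2,0,0,0,0,0],
  ],
)

```text
time: 10.27
tcp_pos: [0.5467, 0.1784, 0.3638]
tcp_rot: [2.306, 2.134, -0.001]
ft_force: [-0.1, -1.1, 0.4]
grip_width: -0.0
finger_force: 0.0
```

```bash
python3 - <<'E'
from h import *
s=sense();im=get_image("wrist");print(s['tcp_pos'],s['ft_force'])
t=get_image("top")[140:240,170:350]
cv2.imwrite("pics/w4.png",np.vstack([im,cv2.resize(t,(360,200)).repeat(1,0) if 0 else np.pad(cv2.resize(t,(360,200)),((0,0),(0,280),(0,0)))])[:,:,::-1])
p=s['tcp_pos'];print(px("wrist",[p[0],p[1],.056],s),px("wrist",p-[0,0,.173],s),px("wrist",[.547,.18,.056],s))
E
```

```text
[0.54665958 0.17836937 0.36376847] [-0.07766049 -1.08720179  0.39123694]
(np.float64(317.7655693896552), np.float64(186.34094610952954)) (np.float64(317.4972204464188), np.float64(260.53413812299624)) (np.float64(318.00388268534465), np.float64(184.55720876310312))
```

View pics/w4.png

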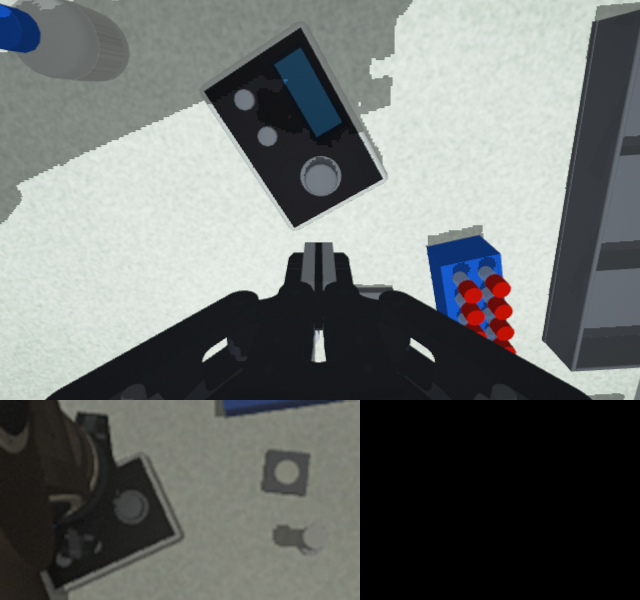

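```bash
python3 - <<'E'
from h import *
s=sense();p=w("wrist",321,179,.056);print(p,tool([*p[:2],.056+.173+.012]))
E
```

```text
[0.55020305 0.18473517 0.056     ] [  6.83340526   2.93226065 122.92306393]
```

>>> step_arm(
  moves=[
    [6,3,30,0,0,0,0],
    [6,3,65,0,0,0,0],
    [6,3,95,0,0,0,0],
    [6,3,115,0,0,0,0],
    [6,3,122,0,0,0,0],
  ],
)

```text
time: 10.78
tcp_pos: [0.549, 0.1837, 0.2382]
tcp_rot: [-2.305, -2.132, 0.008]
ft_force: [-0.5, -0.1, 0.4]
grip_width: 0.0002
finger_force: 0.0
```

>>> step_arm(
  moves=[
    [0,0,0,0,0,0,0],
    [0,0,2,0,0,0,0],
    [0,0,4,0,0,0,0],
    [0,0,6,0,0,0,0],
    [0,0,6,0,0,0,0],
  ],
)

```text
time: 11.2
tcp_pos: [0.5506, 0.1852, 0.2366]
tcp_rot: [2.304, 2.134, 0.002]
ft_force: [0.0, 0.0, -0.3]
grip_width: 0.0004
finger_force: 0.0
```

>>> step_arm(
  moves=[
    [0,0,1,0,0,0,0],
    [0,0,2,0,0,0,0],
    [0,0,2,0,0,0,0],
  ],
)

```text
time: 11.45
tcp_pos: [0.5503, 0.1852, 0.2338]
tcp_rot: [2.305, 2.135, 0.0]
ft_force: [0.0, 0.1, 0.1]
grip_width: -0.0004
finger_force: 0.0
```

>>> step_arm(
  moves=[
    [0,0,1,0,0,0,0],
    [0,0,2,0,0,0,0],
    [0,0,2,0,0,0,0],
  ],
)

```text
time: 11.7
tcp_pos: [0.5502, 0.1851, 0.2314]
tcp_rot: [-2.305, -2.135, 0.001]
ft_force: [1.0, 0.0, -0.0]
grip_width: 0.0002
finger_force: 0.0
```

>>> step_arm(
  moves=[
    [0,0,1,0,0,0,0],
    [0,0,1,0,0,0,0],
  ],
)

```text
time: 11.87
tcp_pos: [0.5502, 0.1852, 0.2305]
tcp_rot: [-2.305, -2.135, 0.0]
ft_force: [-1.0, 0.2, -0.5]
grip_width: 0.0001
finger_force: 0.0
```

>>> step_arm(
  moves=[
    [0,0,1,0,0,0,0],
    [0,0,1,0,0,0,0],
  ],
)

```text
time: 12.03
tcp_pos: [0.5503, 0.1852, 0.2296]
tcp_rot: [2.305, 2.135, -0.0]
ft_force: [-0.5, 0.1, -0.3]
grip_width: -0.0001
finger_force: 0.0
```

>>> step_arm(
  moves=[
    [0,0,1,0,0,0,0],
    [0,0,1,0,0,0,0],
  ],
)

```text
time: 12.2
tcp_pos: [0.5502, 0.1852, 0.2291]
tcp_rot: [2.305, 2.135, 0.001]
ft_force: [-2.2, -0.8, 5.2]
grip_width: 0.0003
finger_force: 2.5
```

Contact; press on by single steps.

>>> step_arm(
  moves=[
    [0,0,1,0,0,0,0],
    [0,0,1,0,0,0,0],
  ],
)

```text
time: 12.37
tcp_pos: [0.5502, 0.1851, 0.2285]
tcp_rot: [2.305, 2.135, 0.001]
ft_force: [-3.4, -0.6, 6.9]
grip_width: 0.0003
finger_force: 3.6
```

>>> step_arm(
  moves=[
    [0,0,1,0,0,0,0],
    [0,0,1,0,0,0,0],
  ],
)

```text
time: 12.53
tcp_pos: [0.5502, 0.1851, 0.2276]
tcp_rot: [2.304, 2.135, 0.001]
ft_force: [-2.8, -0.6, 6.8]
grip_width: 0.0001
finger_force: 3.8
```

>>> step_arm(
  moves=[
    [0,0,1,0,0,0,0],
    [0,0,1,0,0,0,0],
  ],
)

```text
time: 12.7
tcp_pos: [0.5502, 0.1851, 0.2265]
tcp_rot: [2.304, 2.135, 0.001]
ft_force: [-2.3, -1.6, 6.4]
grip_width: -0.0001
finger_force: 2.8
```

>>> step_arm(
  moves=[
    [0,0,1,0,0,0,0],
    [0,0,1,0,0,0,0],
  ],
)

```text
time: 12.87
tcp_pos: [0.5502, 0.1851, 0.2251]
tcp_rot: [2.305, 2.135, 0.001]
ft_force: [-0.6, -0.0, 3.6]
grip_width: 0.0001
finger_force: 1.6
```

Force fell from about 7 N to 3.6 N: clicked. Now release.

>>> step_arm(
  moves=[
    [0,0,-4,0,0,0,0],
    [0,0,-12,0,0,0,0],
    [0,0,-40,0,0,0,0],
    [0,0,-80,0,0,0,0],
    [0,0,-110,0,0,0,0],
  ],
)

```text
time: 13.28
tcp_pos: [0.55, 0.1851, 0.3371]
tcp_rot: [2.305, 2.135, 0.0]
ft_force: [1.5, 0.7, 0.5]
grip_width: 0.0001
finger_force: 0.0
```

>>> step_arm(
  moves=[
    [0,0,0,0,0,0,0],
    [0,0,0,0,0,0,0],
    [0,0,0,0,0,0,0],
  ],
)

```text
time: 13.53
tcp_pos: [0.5502, 0.1851, 0.3345]
tcp_rot: [-2.305, -2.135, 0.0]
ft_force: [-0.2, 0.3, -0.7]
grip_width: 0.0002
finger_force: 0.0
```

```bash
python3 - <<'E'
from h import *
im=get_image("scene");cv2.imwrite("pics/f.png",cv2.resize(im[110:310,150:430,::-1],(784,560)))
E
```

```text
(no output)
```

View pics/f.png

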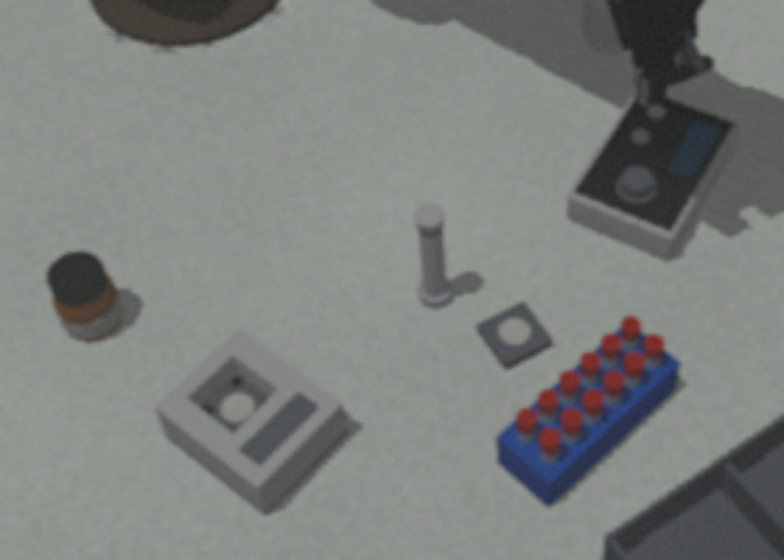

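The pusher stands upright at (432,255), the cassette is down in the well at (235,395), and the start key is up at (637,183). The bystanders are where they were.

```bash
python3 -c "
from rig import *
print(close_job())"
```

```text
the job is handed in; nothing more can be done
None
```

The job is handed in: the cassette is pressed fully home, the pusher stands upright again, and the start key clicked once (force fell from about 7 N to 3.6 N) and came back up, in about 14 s; the verdict was not shown.

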